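# Feed one square steel plate and nudge it against the channel stop

### The job

Press the plunger of the feeder that holds the square plates all the way down once and let it come back up, so that a single plate slides out onto the deck. Then nudge that plate sideways along the deck until its edge lies flat against the bent U-channel, about centred on it, and leave it there. Do not pick anything up, and leave the round-disc feeder, the other plates and everything else round about as they are.

Things in the scene. Friction and masses are not known exactly. Their poses are not given: they have to be found in the camera images.
- plate_feeder: Fixed shuttle feeder with three square plates. Origin on the table under the middle of its open-topped magazine (51 x 51 mm, 37 mm high); z up, +x the way it ejects, roughly away from the robot. At x = -58 mm a 50 x 56 mm housing, 65 mm high, carries the plunger. In front a level deck, top 4 mm above the table, from x = 26 to 105 mm, y = -115 to 115 mm.
- lane (a point): Point on top of the plate feeder's deck, 54 mm in front of the magazine's middle: a full press slides the lowest plate out through the gate to about here. A part press leaves it stuck in the gate. As the plunger comes back up the stack drops one place. Axes as the feeder's.
- plate_feeder_plunger (a joint): Plunger of the plate feeder, travel in m: 0 = up, 0.040 = fully down. A spring returns it; pressing takes about 4 N at first and up to 12 N near the bottom, where it meets a hard stop.
- plate_feeder_top (a point): Centre of the top face of the plate feeder's plunger knob (black, 36 mm across); 120 mm above the table when up, 80 mm when fully down. Moves with the plunger.
- plate0: Lowest square steel plate in the plate feeder, the one that is ejected: 40 x 40 x 8 mm, about 0.1 kg. Origin at the centre of its underside (on the deck, 4 mm above the table); x and y along its edges, z up.
- plate1: Second square plate of the stack, same size, origin at the centre of its underside; stays in the magazine.
- plate2: Top square plate of the stack, same size; stays in the magazine.
- channel: Bent steel channel (a U, legs up) fixed on the plate feeder's deck to one side of the lane; which side differs. 60 mm long in its x, 36 mm wide in its y, 34 mm tall; origin at the centre of its underside, axes parallel to the feeder's. Its upright outer faces lie 18 mm from the origin along +y and -y; the one towards the lane is 75 mm from the lane's middle. Does not give way.
- post: Round steel post, 36 mm across, 34 mm tall, fixed on the deck's other side, opposite the channel. Origin at the centre of its underside. Not used.
- disc_feeder: Second feeder of the very same build, holding three round discs instead of square plates. Same frame and sizes. Not to be used.
- disc_feeder_plunger (a joint): Plunger of the disc feeder, 0 = up, 0.040 m = fully down. Leave it alone.
- disc0: Round steel disc, 40 mm across, 8 mm thick, place 1 from the bottom in the disc feeder
- disc1: Round steel disc, 40 mm across, 8 mm thick, place 2 from the bottom in the disc feeder
- disc2: Round steel disc, 40 mm across, 8 mm thick, place 3 from the bottom in the disc feeder
- loose_disc: a single round steel disc, 40 mm across, 8 mm thick, lying on the disc feeder's deck; bystander
- screwdriver: screwdriver lying between the feeders, about 160 mm long; bystander
- wrench: wrench lying beyond the feeders, about 170 mm long; bystander
- hammer: hammer lying to the right, about 260 mm long; bystander
- chalk: stick of marking chalk, 12 mm thick, 70 mm long, lying beyond the feeders; bystander
- spray_can: upright can, 52 mm across, 130 mm tall, to the left; bystander
Things that resemble listed ones, but are neither listed nor needed, are in the scene too. What is shaped like the plate2 but orange or pink is not meant.

How it is judged:
On the way, in this order (a step that is already met when the one before it is completed fails the run):
1. the plate feeder's plunger is pressed fully down (value of joint plate_feeder_plunger above 0.036 m).
2. the plunger is let up again, with the lowest plate out on the deck in front of the magazine (value of joint plate_feeder_plunger below 0.005 m and x of plate0 in the frame of plate_feeder between 0.045 and 0.075 m and y of plate0 in the frame of plate_feeder between -0.02 and 0.02 m), for 0.1 s.
At the end, for the whole second after the job is handed in: The plate lies flat and still on the deck, centre within 20 mm of the channel's middle along it, edge within about 5 mm of its face and 0.12 rad of parallel; plunger up (under 5 mm); the other two plates in the magazine (within 6 mm of its axis), each one place lower (x of plate0 in the frame of channel between -0.02 and 0.02 m and y of plate0 in the frame of channel between -0.0435 and 0.0435 m and z of plate0 in the frame of plate_feeder between 0.001 and 0.007 m and angle between plate0's own z axis and vertical below 0.08 rad and (angle between the x axis of plate0 and the x axis of channel, either way round below 0.12 rad or angle between the y axis of plate0 and the x axis of channel, either way round below 0.12 rad) and linear speed of plate0 below 0.01 m/s and value of joint plate_feeder_plunger below 0.005 m and x of plate1 in the frame of plate_feeder between -0.006 and 0.006 m and y of plate1 in the frame of plate_feeder between -0.006 and 0.006 m and x of plate2 in the frame of plate_feeder between -0.006 and 0.006 m and y of plate2 in the frame of plate_feeder between -0.006 and 0.006 m and z of plate1 in the frame of plate_feeder between 0.001 and 0.008 m and z of plate2 in the frame of plate_feeder between 0.009 and 0.016 m); the robot touches nothing.
It fails at once if a second plate comes out or is taken from the magazine (moved over 20 mm) (distance of any of plate1, plate2 from where it was at the start of the episode above 0.02 m).
It fails at once if the plate is lifted more than 12 mm off the deck or tipped up (z of plate0 in the frame of plate_feeder above 0.016 m or angle between plate0's own z axis and vertical above 0.4 rad).
It fails at once if the disc feeder is operated (plunger over 10 mm down, or a disc in it moved over 15 mm) (value of joint disc_feeder_plunger above 0.01 m or distance of any of disc0, disc1, disc2 from where it was at the start of the episode above 0.015 m).
It fails at once if a bystander is moved more than 20 mm (distance of any of loose_disc, screwdriver, wrench, hammer, chalk, spray_can from where it was at the start of the episode above 0.02 m).
It also fails if it takes over 42 s, if anything falls off the work surface, if the arm or the gripper's body presses on something with over 40 N, if the wrist force passes 120 N, or if a joint passes its speed limit or range.

### The arm

A 6-joint arm with a two-finger parallel gripper is mounted at the origin on the work surface. World frame = base frame: x ahead of the robot, y to its left, z up, the work surface at z = 0. Lengths are in m, angles in rad, forces in N, time in s.
With the tool pointing down it reaches from about 0.375 to 0.75 m from the base axis. Payload 9 kg.
Tool frame: the origin (TCP) lies midway between the tips of the shut fingers; the grasp point (between the pads) lies hold_point_z behind it (hold_point_z is the distance from the TCP to the grasp point, in m); z points along the fingers, y is the direction in which the jaws open and shut (so a half turn about z gives the same grasp; the last joint's range is limited). The gripper opens to 85 mm and grips with 20 to 120 N. Pads are 22 mm wide; open, the fingers measure 114 mm over their backs; the gripper's body (76 mm by 85 mm) begins 54 mm behind the grasp point. The pads swing forward as they close: fully open they stand 13 mm farther back than shut.
Start: joints at [-1.341, 0.104, 0.097, 1.564, 0, 1.353], TCP at [0.26, -0.541, 0.231] pointing down, gripper open.
Joint ranges: [-2.99, 2.99], [-0.84, 1.86], [-1.1, 1.16], [-1.84, 2.11], [-1.51, 1.56], [-3.14, 3.14]. Speed limits (rad/s): [2.22, 2.22, 2.57, 3.14, 3.14, 3.14].

### API

Orientations are given as a unit quaternion [x, y, z, w].
In Python, from plant import get_obs, read_camera, sign_off, masks_of, hold_point_z gives the robot as it stands.
- The arm moves only by the tool jog_arm, never from a script. Its argument "targets" is a list of rows, each an object with "travel": the shift along the tool's x, y, z in m, a list of three; "angular": the turn, a rotation vector about the tool's x, y, z in rad, a list of three. A call has exactly 5 rows; each row is the pose to reach, as a shift and turn from the pose commanded when the call began, along the tool's axes at that moment; what a row does not reach only later rows make up. A row lasts 1/10 s, in which the tool goes at most 50 mm and 8.59 degrees, less where a joint would pass 70% of its speed; a pose out of reach is approached as far as the arm can. A call with a gripper value outside its range is refused whole. "claw" is the finger opening in m, from 0 to 0.0854, set as the call begins (left out, the last holds). The fingers move at their own pace and stop on an object; "squeeze" is the grip in N (left out, the last holds). Time passes only in rows, so rows that repeat a pose let the fingers close, or fill a call up. It gives the time, the measured TCP pose, the force and the opening at its end, in the units of the state.
- get_obs(): the state, without advancing time (a new reading comes with each control period).
- read_camera(name): name is "scene" or "top" or "wrist"; returns a dict with "img" (480x640x3 uint8, red, green, blue), "vertical_fov" (degrees; the focal length in pixels is half the picture's height over the tangent of half this angle, whatever the lens; pixels are square), "cx", "cy" (the principal point, pixels), "distortion" ([k1, k2, p1, p2, k3] as OpenCV has them; the pictures are not rectified), "cam_to_world" (4x4, takes a point from camera to world coordinates). Camera axes: x right, y down, z forward; pixel columns grow to the right and rows downward; lengths in m; the calibration is good to about 2 mm. A picture is of the moment at which its call begins. There is no depth.
- sign_off(): hands the job in, once; it reports no verdict.
Trained networks look in a picture, given as the dict that the camera call returned (one of the last four; its "shot" number tells which), for a name from the list of things; names that differ only in an ending like _2 or _b are one class to them, and where a whole thing is asked for, a point or a joint stands for the part that bears it (a point fixed in the world has none). Each returns a list of dicts, best first, with "score" (0 to 1); they miss things now and then, are a little off and sometimes report something else, mostly with a low value. They report only what shows in the picture. A call takes as long as a camera call. They do not tell look-alikes from the thing itself.
- masks_of(name, picture): "region" (480x640 bool, what is visible of it) and "extent" ([left, top, right, bottom] in pixels, round what is visible of it).
The state is a dict: "time": time; "joint_pos": joint angles; "joint_velocities": joint speeds; "joint_torque": joint torques, N m; "eef_pos": TCP position; "tool_rot": TCP orientation; "wrist_force": force on the tool from outside, world axes, zero at the start; "moment": the same for the moment, N m; "opening": finger opening in m.
Only numpy, scipy, OpenCV 4.12 (cv2) and the standard library are available. Lean on these libraries where they do the work, as an engineer would, in place of code of your own. Each camera call takes 0.05 s, during which the arm holds its last target. There are 200 camera calls.

## Working session

There is one attempt and no reset: what is moved stays moved. The work goes in short steps, Python scripts to look and compute and a tool call to move; the robot and the scene stay as the last step left them, time stands still between calls to the robot, and variables do not carry over. Pictures are saved under pics/ and viewed, about 8 in all and at most 12, crops included, and the job is handed in when it is done.

Besides the shell and the picture viewer there is one more tool, called after "Call:" as a command line: name --argument value ..., lists and objects as JSON in quotes. jog_arm: Moves the arm, as the interface text tells. Its arguments: {"type":"object","properties":{"targets":{"type":"array"},"claw":{"type":"number"},"squeeze":{"type":"number"}},"required":["targets"]}

```bash
mkdir -p pics; ls; cat > h.py <<'E'
import numpy as np, cv2
from plant import *
def K(c):
    f=240/np.tan(np.radians(c['vertical_fov'])/2)
    return np.array([[f,0,c['cx']],[0,f,c['cy']],[0,0,1.]]),np.array(c['distortion'],float)
def ray(c,uv,z):
    k,d=K(c); p=cv2.undistortPoints(np.array(uv,float).reshape(-1,1,2),k,d)[:,0]
    T=np.array(c['cam_to_world']); r=np.c_[p,np.ones(len(p))]@T[:3,:3].T
    return T[:3,3]+r*((z-T[2,3])/r[:,2])[:,None]
def proj(c,P):
    k,d=K(c); T=np.linalg.inv(np.array(c['cam_to_world']))
    return cv2.projectPoints(np.array(P,float).reshape(-1,3),cv2.Rodrigues(T[:3,:3])[0],T[:3,3],k,d)[0][:,0]
def save(c,n,img=None): cv2.imwrite(f'pics/{n}.png',(c['img'] if img is None else img)[:,:,::-1])
E
python3 - <<'E'
from h import *
print(get_obs(),hold_point_z)
for n in ('scene','top'):
    c=read_camera(n); save(c,n+'0'); print(n,np.round(c['cam_to_world'],3).tolist(),c['vertical_fov'])
    for o in ('plate_feeder','plate_feeder_top','disc_feeder','channel','post','plate2','disc2'):
        for m in masks_of(o,c)[:3]:
            v,u=np.nonzero(m['region']); print(o,round(m['score'],2),m['extent'],u.mean().round(1),v.mean().round(1))
E
```

```text
pics
{'time': 0.0, 'joint_pos': array([-1.34075922e+00,  1.04716763e-01,  9.64340366e-02,  1.56392296e+00,
        2.67280501e-05,  1.35310646e+00]), 'joint_velocities': array([ 2.38440305e-03, -4.43094890e-04, -1.34108850e-04, -3.79063669e-04,
        2.93514250e-04, -2.40898283e-05]), 'joint_torque': array([-2.40217241e-04, -5.56930590e+01,  5.03649867e+01,  1.69536530e-02,
       -3.62407300e-04,  8.60058904e-07]), 'eef_pos': array([ 0.25968909, -0.54049499,  0.23049273]), 'tool_rot': array([ 9.75046801e-01,  2.21998286e-01,  9.01336389e-06, -7.04749690e-04]), 'wrist_force': array([-0.30655221, -0.20438907,  0.07306347]), 'moment': array([ 0.01887267, -0.02202644, -0.00341556]), 'opening': 0.0856403069024637} 0.0187
scene [[0.819, 0.432, -0.376, 1.073], [0.573, -0.608, 0.55, -0.735], [0.009, -0.666, -0.746, 1.116], [0.0, 0.0, 0.0, 1.0]] 49.85450329976639
plate_feeder 0.93 [323.4, 174.6, 404.0, 258.6] 356.3 219.9
plate_feeder_top 0.68 [333.5, 174.5, 348.2, 194.6] 339.2 183.0
plate_feeder_top 0.28 [240.0, 264.7, 328.6, 361.2] 277.4 313.5
disc_feeder 0.72 [152.1, 340.7, 258.4, 404.4]
[... 277 characters left out ...]
0.0
top [[-0.01, -0.993, 0.115, 0.442], [-1.0, 0.011, 0.011, 0.003], [-0.012, -0.115, -0.993, 1.351], [0.0, 0.0, 0.0, 1.0]] 44.235071247284864
plate_feeder 0.67 [202.9, 203.3, 301.1, 297.9] 249.2 241.9
plate_feeder_top 0.7 [224.9, 269.6, 238.6, 287.0] 232.0 278.7
plate_feeder_top 0.57 [202.6, 201.1, 301.0, 294.7] 249.9 241.7
disc_feeder 0.61 [367.0, 206.1, 469.4, 294.3] 414.7 237.4
channel 0.94 [195.9, 205.5, 219.3, 239.6] 208.1 223.8
post 0.66 [280.4, 231.3, 294.9, 247.6] 287.5 237.6
plate2 0.68 [378.8, 151.6, 392.6, 174.0] 385.5 161.6
plate2 0.62 [184.9, 276.0, 202.8, 297.0] 194.3 286.1
plate2 0.57 [241.8, 315.3, 260.1, 338.2] 248.1 325.4
disc2 0.77 [408.0, 245.4, 426.1, 260.0] 416.3 251.9
```

View pics/top0.png

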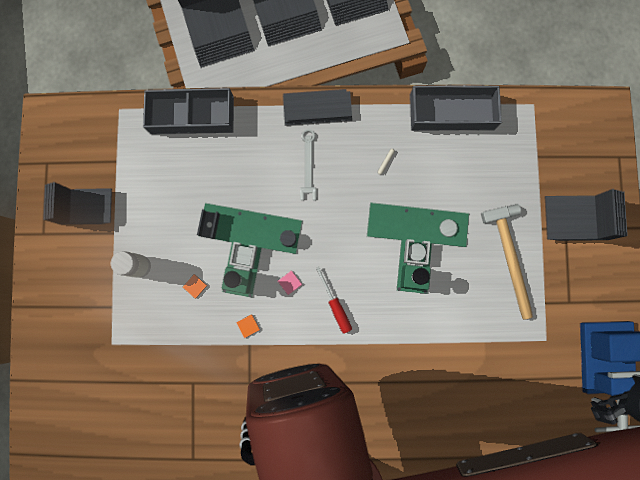

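View pics/scene0.png

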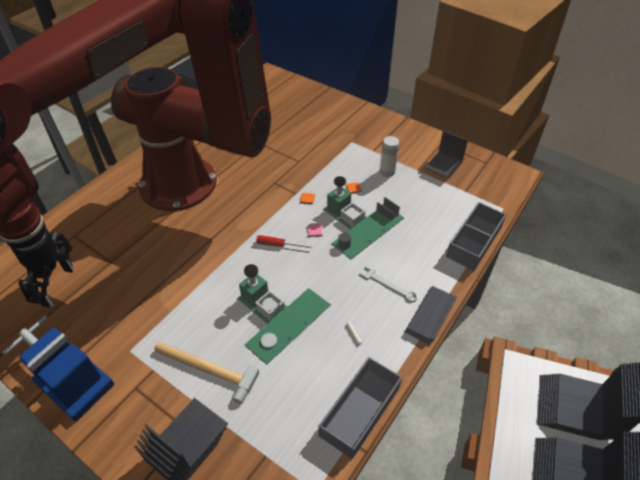

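Candidates: the left feeder at top px (240,255) has the channel (208,223) and the post (288,238) on its deck. The right feeder at (415,260) has the loose disc on its deck. Orange and pink squares at (195,287), (248,326) and (290,282) are decoys. By the description the left feeder is the one, so I'll check it in a crop and fit its pose.

```bash
cat > fit.py <<'E'
from h import *
from scipy.optimize import least_squares
from scipy.spatial.transform import Rotation as R
def pts(p,L):
    L=np.array(L,float); c,s=np.cos(p[2]),np.sin(p[2])
    return np.c_[p[0]+c*L[:,0]-s*L[:,1],p[1]+s*L[:,0]+c*L[:,1],L[:,2]]
E
python3 - <<'E'
from fit import *
top=read_camera('top'); sc=read_camera('scene')
# green segmentation
obs=[]
def knob(c):
    for m in masks_of('plate_feeder_top',c):
        v,u=np.nonzero(m['region'])
        if len(u)<600: return [u.mean(),v.mean()]
kt,ks=knob(top),knob(sc)
hsv=cv2.cvtColor(top['img'],cv2.COLOR_RGB2HSV)
g=cv2.inRange(hsv,(50,80,30),(95,255,255))
# fit: deck left/right/far corners by hand from the picture + knob
D=[(.105,.115,.004),(.105,-.115,.004),(.026,-.115,.004)]
Du=np.array([(205,204),(302,221),(298,252)],float)
gray=cv2.cvtColor(top['img'],cv2.COLOR_RGB2GRAY)
Kn=[(-.058,0,.113)]
def f(p):
    return np.r_[(proj(top,pts(p,D))-Du).ravel()*.7,(proj(top,pts(p,Kn))-kt).ravel(),(proj(sc,pts(p,Kn))-ks).ravel()]
r=least_squares(f,[.5,.1,-.17],loss='soft_l1'); p=r.x; print(p,r.fun.round(1))
np.save('p.npy',p)
L=[(x,y,.004) for x in(.026,.105) for y in(-.115,.115)]+[(x,y,.037) for x in(-.0255,.0255) for y in(-.0255,.0255)]+[(-.058,0,.12),(.054,.093,.038),(.054,-.093,.038)]
def ov(c,x0,y0,x1,y1,s):
    im=cv2.resize(c['img'][y0:y1,x0:x1],None,fx=s,fy=s,interpolation=cv2.INTER_CUBIC)
    for u,v in proj(c,pts(p,L)): cv2.circle(im,(int((u-x0+.5)*s),int((v-y0+.5)*s)),2,(255,0,0),-1)
    return im
a=ov(top,185,190,315,310,5); b=ov(sc,310,165,420,265,5)
a=cv2.resize(top['img'][195:300,190:310],None,fx=5,fy=5,interpolation=cv2.INTER_CUBIC) if 0 else a
save(top,'crop1',a)
d=cv2.resize(top['img'][230:300,385:445],None,fx=4,fy=4,interpolation=cv2.INTER_CUBIC)
o=np.zeros((600,800,3),np.uint8); o[:500,:550]=b; o[:280,555:795]=d; save(sc,'crop2',o)
E
```

```text
[ 0.5420086   0.18587827 -0.18340951] [-0.1 -0.8  0.1 -1.  -1.3  0.9  0.8 -0.1 -0.4 -1.6]
```

View pics/crop1.png

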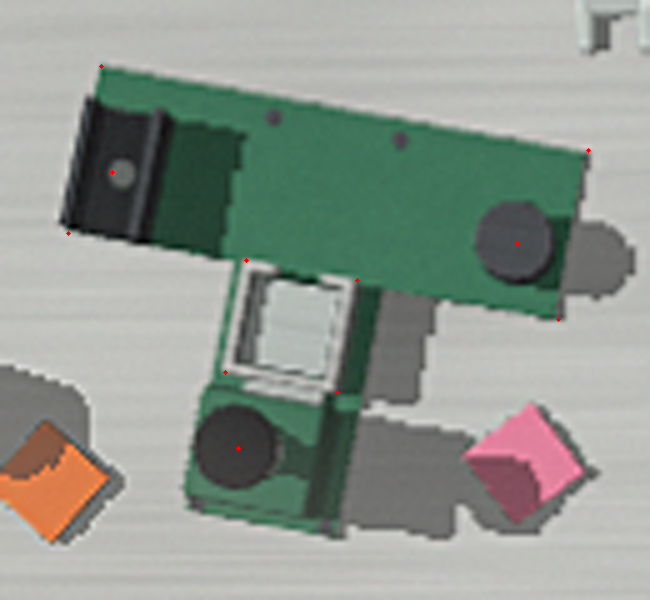

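View pics/crop2.png

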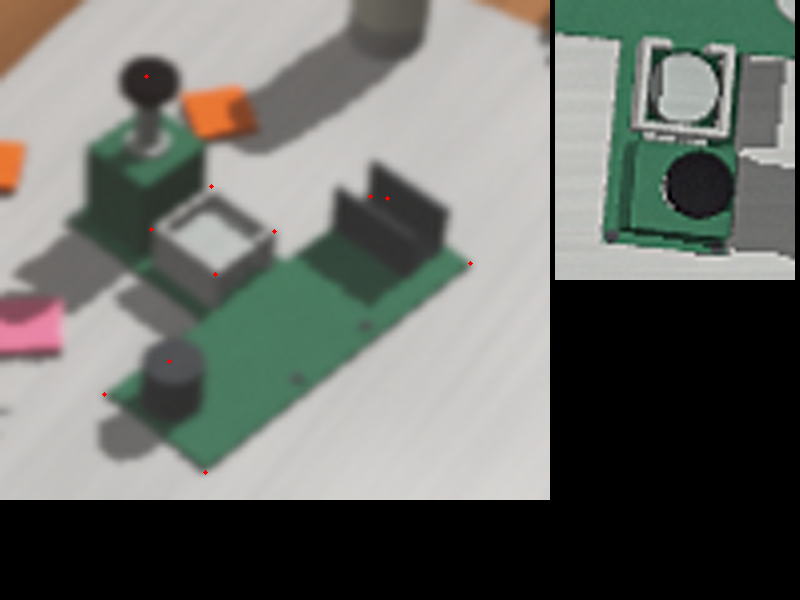

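Confirmed: the left feeder holds the square plate and the right one the round disc, and the fit overlays well. The feeder sits at (0.542, 0.186), yaw -0.183, with the channel on its +y side. I'll travel towards the knob with the fingers shut.

Call:
jog_arm --targets '[{"travel": [0.03, -0.033, 0], "angular": [0, 0, 0]}, {"travel": [0.061, -0.066, 0], "angular": [0, 0, 0]}, {"travel": [0.091, -0.099, 0], "angular": [0, 0, 0]}, {"travel": [0.122, -0.132, 0], "angular": [0, 0, 0]}, {"travel": [0.152, -0.165, 0], "angular": [0, 0, 0]}]' --claw 0 --squeeze 40

```text
time: 1.5
eef_pos: [0.3256, -0.3247, 0.2313]
tool_rot: [0.975, 0.222, 0.0, 0.0]
wrist_force: [0.9, 0.6, 0.2]
opening: 0.0124
```

Call:
jog_arm --targets '[{"travel": [0.03, -0.033, 0], "angular": [0, 0, 0]}, {"travel": [0.061, -0.066, 0], "angular": [0, 0, 0]}, {"travel": [0.091, -0.099, 0], "angular": [0, 0, 0]}, {"travel": [0.122, -0.132, 0], "angular": [0, 0, 0]}, {"travel": [0.152, -0.165, 0], "angular": [0, 0, 0]}]'

```text
time: 2.0
eef_pos: [0.3912, -0.1101, 0.2316]
tool_rot: [0.975, 0.222, 0.0, 0.0]
wrist_force: [0.2, -0.1, 1.1]
opening: -0.0001
```

Call:
jog_arm --targets '[{"travel": [0.03, -0.033, 0], "angular": [0, 0, 0]}, {"travel": [0.061, -0.066, 0], "angular": [0, 0, 0]}, {"travel": [0.091, -0.099, 0], "angular": [0, 0, 0]}, {"travel": [0.122, -0.132, 0], "angular": [0, 0, 0]}, {"travel": [0.152, -0.165, 0], "angular": [0, 0, 0]}]'

```text
time: 2.5
eef_pos: [0.4569, 0.1048, 0.2315]
tool_rot: [0.975, 0.222, 0.0, 0.0]
wrist_force: [0.6, -1.0, 0.5]
opening: 0.0002
```

```bash
cat > go.py <<'E'
import sys
from fit import *
# usage: go.py lx ly z  -> tool-frame travel and z turn so tool y lies along feeder +x
p=np.load('p.npy'); s=get_obs(); l=list(map(float,sys.argv[1:4]))
w=pts(p,[l])[0]; Rt=R.from_quat(s['tool_rot']).as_matrix(); d=w-s['eef_pos']
want=np.array([np.cos(p[2]),np.sin(p[2]),0]); a=Rt.T@want; 
c,sn=np.cos(p[2]),np.sin(p[2]); e=s['eef_pos']-[p[0],p[1],0]
print('t',round(s['time'],2),'travel',(Rt.T@d).round(4),'turn z',round(np.arctan2(-a[0],a[1]),3),'local',np.round([c*e[0]+sn*e[1],-sn*e[0]+c*e[1],e[2]],4),'tool z',Rt[:,2].round(3),'F',s['wrist_force'].round(1),'j',s['joint_pos'].round(2),'open',round(s['opening'],4))
E
python3 go.py -.058 0 .14
```

```text
t 2.5 travel [ 0.065  -0.0705  0.0915] turn z -0.939 local [-0.0689 -0.0952  0.2315] tool z [ 0.001 -0.    -1.   ] F [ 0.6 -1.   0.5] j [-0.05 -0.3  -0.28  1.59 -0.    2.64] open 0.0002
```

Call:
jog_arm --targets '[{"travel": [0.022, -0.024, 0.0], "angular": [0, 0, -0.14]}, {"travel": [0.045, -0.049, 0.0], "angular": [0, 0, -0.28]}, {"travel": [0.065, -0.07, 0.02], "angular": [0, 0, -0.42]}, {"travel": [0.065, -0.07, 0.05], "angular": [0, 0, -0.56]}, {"travel": [0.065, -0.07, 0.07], "angular": [0, 0, -0.7]}]'

```text
time: 3.0
eef_pos: [0.4843, 0.1949, 0.1594]
tool_rot: [0.838, 0.546, -0.001, -0.0]
wrist_force: [-0.3, -0.8, -0.7]
opening: 0.0002
```

Call:
jog_arm --targets '[{"travel": [0, 0, 0], "angular": [0, 0, -0.12]}, {"travel": [0, 0, 0], "angular": [0, 0, -0.239]}, {"travel": [0, 0, 0.01], "angular": [0, 0, -0.239]}, {"travel": [0, 0, 0.01], "angular": [0, 0, -0.239]}, {"travel": [0, 0, 0.01], "angular": [0, 0, -0.239]}]'

```text
time: 3.5
eef_pos: [0.4845, 0.1939, 0.1508]
tool_rot: [0.77, 0.638, -0.0, -0.0]
wrist_force: [0.8, -0.4, -0.3]
opening: 0.0002
```

```bash
python3 go.py -.058 0 .12; python3 - <<'E'
from fit import *
c=read_camera('wrist'); p=np.load('p.npy'); im=c['img'].copy()
for u,v in proj(c,pts(p,[(-.058,0,.12),(-.04,0,.12),(-.076,0,.12),(-.058,.018,.12),(-.058,-.018,.12),(.0255,.0255,.037),(.0255,-.0255,.037),(.105,.115,.004),(.105,-.115,.004)])): 
    if abs(u)<2000 and abs(v)<2000: cv2.circle(im,(int(u),int(v)),3,(255,0,0),-1)
save(c,'w1',im)
E
```

```text
t 3.5 travel [ 0.0026 -0.      0.0308] turn z -0.003 local [-0.058  -0.0026  0.1508] tool z [-0.001 -0.    -1.   ] F [ 0.8 -0.4 -0.3] j [ 0.13 -0.13 -0.28  1.42 -0.    1.89] open 0.0002
```

View pics/w1.png

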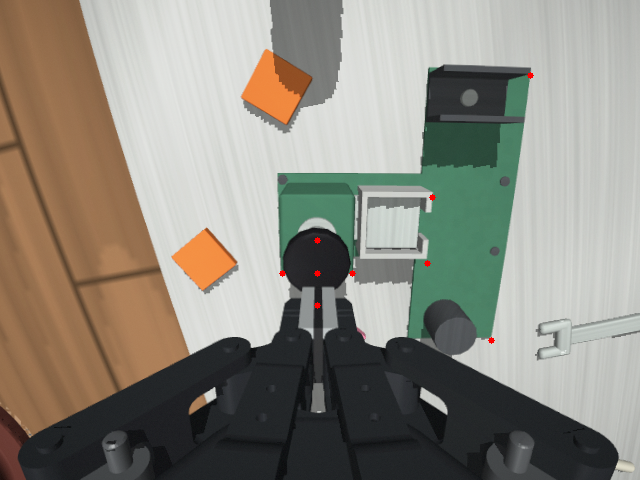

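Wrist view: the knob centre is at (317.5,262) against a predicted (317,273), and the deck corners are at (530,69) and (493,341). The true feeder is a few mm towards +y, so I'll refit with this closer view.

```bash
python3 - <<'E'
from fit import *
c=read_camera('wrist'); p0=np.load('p.npy')
L=[(-.058,0,.12),(.0255,.0255,.037),(.105,.115,.004),(.105,-.115,.004),(-.0255,.0255,.037)]
U=np.array([(317.5,262),(433,189),(530,68.5),(493,341),(361,188)],float)
r=least_squares(lambda p:(proj(c,pts(p,L))-U).ravel(),p0); print(r.x,r.fun.round(1).reshape(-1,2).tolist())
np.save('p.npy',r.x)
E
python3 go.py -.058 0 .12
```

```text
[ 0.54278862  0.19166607 -0.18993045] [[-0.8, 0.4], [-0.0, 1.0], [1.2, 0.4], [-2.1, -5.0], [1.6, 1.3]]
t 3.6 travel [ 0.0087 -0.0006  0.0314] turn z 0.004 local [-0.0573 -0.0087  0.1514] tool z [ 0. -0. -1.] F [-0.9 -0.6  0.9] j [ 0.13 -0.13 -0.28  1.42 -0.    1.89] open 0.0
```

Call:
jog_arm --targets '[{"travel": [0.007, 0, 0.0], "angular": [0, 0, 0]}, {"travel": [0.007, 0, 0.015], "angular": [0, 0, 0]}, {"travel": [0.007, 0, 0.025], "angular": [0, 0, 0]}, {"travel": [0.007, 0, 0.032], "angular": [0, 0, 0]}, {"travel": [0.007, 0, 0.037], "angular": [0, 0, 0]}]'

```text
time: 4.1
eef_pos: [0.4855, 0.2009, 0.1136]
tool_rot: [0.769, 0.639, -0.0, -0.0]
wrist_force: [-5.6, 0.3, 9.5]
opening: -0.0
```

Call:
jog_arm --targets '[{"travel": [0, 0, 0.006], "angular": [0, 0, 0]}, {"travel": [0, 0, 0.012], "angular": [0, 0, 0]}, {"travel": [0, 0, 0.018], "angular": [0, 0, 0]}, {"travel": [0, 0, 0.023], "angular": [0, 0, 0]}, {"travel": [0, 0, 0.026], "angular": [0, 0, 0]}]'

```text
time: 4.6
eef_pos: [0.4855, 0.2009, 0.0881]
tool_rot: [0.769, 0.639, -0.0, -0.0]
wrist_force: [-5.3, -0.2, 9.3]
opening: -0.0003
```

Call:
jog_arm --targets '[{"travel": [0, 0, 0.003], "angular": [0, 0, 0]}, {"travel": [0, 0, 0.006], "angular": [0, 0, 0]}, {"travel": [0, 0, 0.008], "angular": [0, 0, 0]}, {"travel": [0, 0, 0.009], "angular": [0, 0, 0]}, {"travel": [0, 0, 0.009], "angular": [0, 0, 0]}]'

```text
time: 5.1
eef_pos: [0.4856, 0.2009, 0.08]
tool_rot: [0.769, 0.639, -0.0, -0.0]
wrist_force: [-6.9, 0.0, 14.2]
opening: 0.0
```

Call:
jog_arm --targets '[{"travel": [0, 0, 0.001], "angular": [0, 0, 0]}, {"travel": [0, 0, 0.002], "angular": [0, 0, 0]}, {"travel": [0, 0, 0.002], "angular": [0, 0, 0]}, {"travel": [0, 0, 0.002], "angular": [0, 0, 0]}, {"travel": [0, 0, 0.002], "angular": [0, 0, 0]}]'

```text
time: 5.6
eef_pos: [0.4859, 0.201, 0.0798]
tool_rot: [0.769, 0.639, 0.0, 0.0]
wrist_force: [-14.0, -2.7, 29.2]
opening: 0.0
```

Hard stop reached: the force jumped to 29 N at z = 0.080. Now I'll let it up.

Call:
jog_arm --targets '[{"travel": [0, 0, -0.008], "angular": [0, 0, 0]}, {"travel": [0, 0, -0.018], "angular": [0, 0, 0]}, {"travel": [0, 0, -0.03], "angular": [0, 0, 0]}, {"travel": [0, 0, -0.042], "angular": [0, 0, 0]}, {"travel": [0, 0, -0.06], "angular": [0, 0, 0]}]'

```text
time: 6.1
eef_pos: [0.4857, 0.2007, 0.1375]
tool_rot: [0.769, 0.639, -0.001, -0.0]
wrist_force: [0.0, -0.0, 0.4]
opening: -0.0
```

Call:
jog_arm --targets '[{"travel": [0, 0, -0.02], "angular": [0, 0, 0]}, {"travel": [-0.02, 0, -0.02], "angular": [0, 0, 0]}, {"travel": [-0.04, 0.02, -0.02], "angular": [0, 0, 0]}, {"travel": [-0.06, 0.03, -0.02], "angular": [0, 0, 0]}, {"travel": [-0.06, 0.03, -0.02], "angular": [0, 0, 0]}]'

```text
time: 6.6
eef_pos: [0.5055, 0.1344, 0.1578]
tool_rot: [0.77, 0.638, 0.0, 0.0]
wrist_force: [-0.2, 0.2, 0.2]
opening: -0.0
```

```bash
python3 go.py .054 -.045 .06; python3 - <<'E'
from fit import *
c=read_camera('wrist'); t=read_camera('top'); p=np.load('p.npy'); im=c['img'].copy()
L=[(.054+a,b,.012) for a in(-.02,.02) for b in(-.02,.02)]+[(-.058,0,.12),(.105,.115,.004),(.105,-.115,.004),(.054,.093,.038),(.054,-.093,.038)]
for u,v in proj(c,pts(p,L)): 
    if abs(u)<2000 and abs(v)<2000: cv2.circle(im,(int(u),int(v)),2,(255,0,0),-1)
save(c,'w2',im)
for m in masks_of('plate0',c)[:4]: print(m['score'],m['extent'])
E
```

```text
t 6.6 travel [0.0181 0.0798 0.0978] turn z 0.003 local [-0.0258 -0.0633  0.1578] tool z [ 0.001 -0.001 -1.   ] F [-0.2  0.2  0.2] j [ 0.01 -0.13 -0.27  1.43 -0.    1.77] open -0.0
0.86 [387.7, 121.7, 442.7, 173.5]
0.84 [130.7, 163.9, 194.5, 228.4]
0.75 [322.9, 120.7, 374.9, 174.3]
0.72 [196.4, 1.8, 268.5, 51.6]
```

View pics/w2.png

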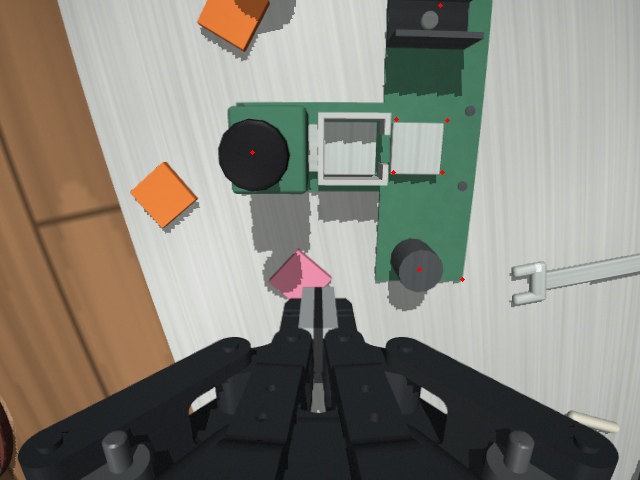

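The plate is out at px (388-443, 122-174), about local (0.051, -0.001). The knob is back up. Next I'll put the slightly open fingers on the post side of the plate, tool y along the plate's edge.

Call:
jog_arm --targets '[{"travel": [0.005, 0.035, 0], "angular": [0, 0, 0]}, {"travel": [0.016, 0.078, 0], "angular": [0, 0, 0]}, {"travel": [0.016, 0.079, 0.03], "angular": [0, 0, 0.003]}, {"travel": [0.016, 0.079, 0.07], "angular": [0, 0, 0.003]}, {"travel": [0.016, 0.079, 0.095], "angular": [0, 0, 0.003]}]' --claw 0.01

```text
time: 7.25
eef_pos: [0.5839, 0.1388, 0.0592]
tool_rot: [0.77, 0.638, -0.001, -0.001]
wrist_force: [0.6, 0.5, -0.5]
opening: 0.0102
```

```bash
python3 go.py .053 -.047 .0075; python3 - <<'E'
from fit import *
c=read_camera('wrist'); save(c,'w3')
E
```

```text
t 7.25 travel [-0.0028  0.0028  0.0517] turn z 0.004 local [ 0.0503 -0.0442  0.0592] tool z [-0.003  0.    -1.   ] F [ 0.6  0.5 -0.5] j [ 0.02  0.15 -0.17  1.26  0.    1.77] open 0.0102
```

View pics/w3.png

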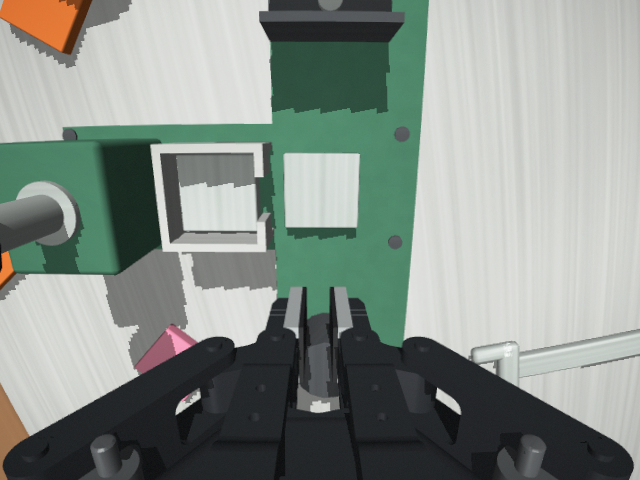

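Fingers straddle px 318 and the plate centre is at (321,190), square to them. The gap to the plate is clear, so I'll descend.

Call:
jog_arm --targets '[{"travel": [0, 0.001, 0.02], "angular": [0, 0, 0.004]}, {"travel": [0, 0.001, 0.035], "angular": [0, 0, 0.004]}, {"travel": [0, 0.001, 0.045], "angular": [0, 0, 0.004]}, {"travel": [0, 0.001, 0.05], "angular": [0, 0, 0.004]}, {"travel": [0, 0.001, 0.0515], "angular": [0, 0, 0.004]}]'

```text
time: 7.8
eef_pos: [0.5861, 0.1376, 0.0108]
tool_rot: [0.771, 0.637, -0.0, -0.0]
wrist_force: [-0.6, -0.5, 0.2]
opening: 0.0102
```

```bash
python3 go.py .053 -.047 .0075
```

```text
t 7.8 travel [-0.0021  0.0003  0.0033] turn z -0.001 local [ 0.0527 -0.0449  0.0108] tool z [-0. -0. -1.] F [-0.6 -0.5  0.2] j [ 0.01  0.19 -0.21  1.17 -0.    1.78] open 0.0102
```

Call:
jog_arm --targets '[{"travel": [0, 0, 0.0015], "angular": [0, 0, 0]}, {"travel": [0, 0, 0.0025], "angular": [0, 0, 0]}, {"travel": [0.003, 0, 0.0025], "angular": [0, 0, 0]}, {"travel": [0.007, 0, 0.0025], "angular": [0, 0, 0]}, {"travel": [0.011, 0, 0.0025], "angular": [0, 0, 0]}]'

```text
time: 8.3
eef_pos: [0.5885, 0.1487, 0.0085]
tool_rot: [0.771, 0.636, 0.0, 0.0]
wrist_force: [0.5, -0.0, 0.8]
opening: 0.0097
```

Call:
jog_arm --targets '[{"travel": [0.005, 0, 0], "angular": [0, 0, 0]}, {"travel": [0.01, 0, 0], "angular": [0, 0, 0]}, {"travel": [0.015, 0, 0], "angular": [0, 0, 0]}, {"travel": [0.02, 0, 0], "angular": [0, 0, 0]}, {"travel": [0.025, 0, 0], "angular": [0, 0, 0]}]'

```text
time: 8.8
eef_pos: [0.5931, 0.1732, 0.0083]
tool_rot: [0.771, 0.636, -0.0, 0.0]
wrist_force: [-0.0, -0.9, 1.1]
opening: 0.01
```

```bash
python3 go.py .053 .024 .0075; python3 - <<'E'
from fit import *
c=read_camera('wrist'); save(c,'w4')
E
```

```text
t 8.8 travel [0.0326 0.0001 0.0008] turn z -0.001 local [ 0.0529 -0.0086  0.0083] tool z [ 0. -0. -1.] F [-0.  -0.9  1.1] j [ 0.07  0.24 -0.16  1.17 -0.    1.83] open 0.01
```

View pics/w4.png

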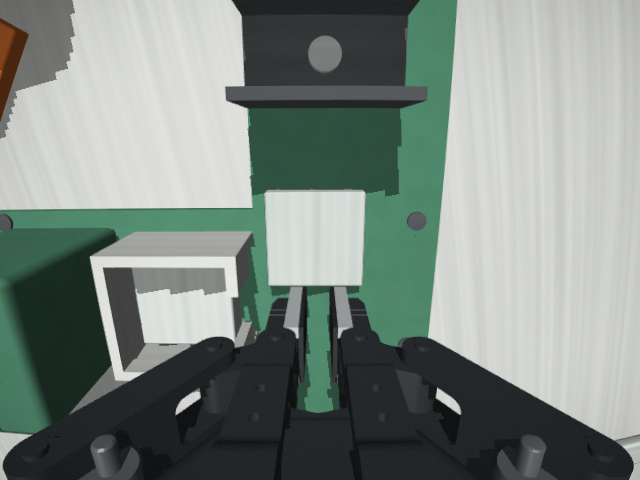

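In contact: the plate at px (265-365, 190-285) is square and within about 4 mm of the channel's mid-line (px 326). I'll push on.

Call:
jog_arm --targets '[{"travel": [0.005, 0, 0], "angular": [0, 0, 0]}, {"travel": [0.01, 0, 0], "angular": [0, 0, 0]}, {"travel": [0.015, 0, 0], "angular": [0, 0, 0]}, {"travel": [0.02, 0, 0], "angular": [0, 0, 0]}, {"travel": [0.024, 0, 0], "angular": [0, 0, 0]}]'

```text
time: 9.35
eef_pos: [0.5976, 0.1969, 0.0082]
tool_rot: [0.771, 0.637, -0.0, 0.0]
wrist_force: [-0.2, -0.3, 0.6]
opening: 0.0097
```

Call:
jog_arm --targets '[{"travel": [0.001, 0, 0], "angular": [0, 0, 0]}, {"travel": [0.002, 0, 0], "angular": [0, 0, 0]}, {"travel": [0.003, 0, 0], "angular": [0, 0, 0]}, {"travel": [0.004, 0, 0], "angular": [0, 0, 0]}, {"travel": [0.005, 0, 0], "angular": [0, 0, 0]}]'

```text
time: 9.85
eef_pos: [0.5985, 0.2013, 0.0082]
tool_rot: [0.771, 0.636, -0.0, -0.0]
wrist_force: [0.8, 0.1, 0.3]
opening: 0.0102
```

```bash
python3 go.py .053 .024 .0075; python3 - <<'E'
from fit import *
c=read_camera('wrist'); save(c,'w5')
E
```

```text
t 9.85 travel [0.0041 0.0001 0.0007] turn z -0.001 local [0.0529 0.0199 0.0082] tool z [-0. -0. -1.] F [0.8 0.1 0.3] j [ 0.12  0.28 -0.12  1.18 -0.    1.88] open 0.0102
```

View pics/w5.png

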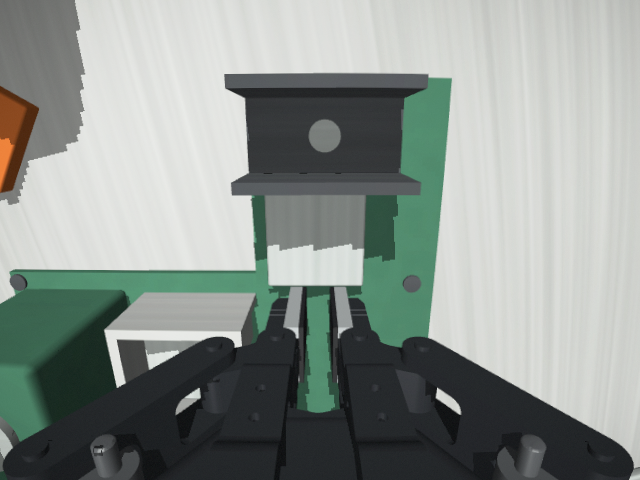

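The plate's far edge is about at the channel face (px ~193), with no contact force yet. I'll go on in small steps until the force rises.

Call:
jog_arm --targets '[{"travel": [0.001, 0, 0], "angular": [0, 0, 0]}, {"travel": [0.002, 0, 0], "angular": [0, 0, 0]}, {"travel": [0.003, 0, 0], "angular": [0, 0, 0]}, {"travel": [0.003, 0, 0], "angular": [0, 0, 0]}, {"travel": [0.003, 0, 0], "angular": [0, 0, 0]}]'

```text
time: 10.4
eef_pos: [0.5991, 0.2042, 0.0083]
tool_rot: [0.771, 0.636, -0.0, 0.0]
wrist_force: [0.3, -0.8, -0.1]
opening: 0.0101
```

Call:
jog_arm --targets '[{"travel": [0.001, 0, 0], "angular": [0, 0, 0]}, {"travel": [0.002, 0, 0], "angular": [0, 0, 0]}, {"travel": [0.003, 0, 0], "angular": [0, 0, 0]}, {"travel": [0.003, 0, 0], "angular": [0, 0, 0]}, {"travel": [0.003, 0, 0], "angular": [0, 0, 0]}]'

```text
time: 10.9
eef_pos: [0.5992, 0.2047, 0.0082]
tool_rot: [0.772, 0.636, -0.002, 0.001]
wrist_force: [-3.8, -13.8, 2.4]
opening: 0.0102
```

The plate is against the channel (13.8 N, TCP stopped at about the modelled 0.024). I'll back off and rise.

Call:
jog_arm --targets '[{"travel": [-0.005, 0, 0], "angular": [0, 0, 0]}, {"travel": [-0.011, 0, 0], "angular": [0, 0, 0]}, {"travel": [-0.018, 0, 0], "angular": [0, 0, 0]}, {"travel": [-0.022, 0, -0.01], "angular": [0, 0, 0]}, {"travel": [-0.022, 0, -0.04], "angular": [0, 0, 0]}]'

```text
time: 11.4
eef_pos: [0.5931, 0.1848, 0.0462]
tool_rot: [0.772, 0.636, -0.002, -0.001]
wrist_force: [0.2, 1.1, 0.2]
opening: 0.0102
```

Call:
jog_arm --targets '[{"travel": [0, 0, -0.03], "angular": [0, 0, 0]}, {"travel": [0, 0, -0.07], "angular": [0, 0, 0]}, {"travel": [0, 0, -0.11], "angular": [0, 0, 0]}, {"travel": [0, 0, -0.14], "angular": [0, 0, 0]}, {"travel": [0, 0, -0.14], "angular": [0, 0, 0]}]'

```text
time: 11.9
eef_pos: [0.5979, 0.1858, 0.1948]
tool_rot: [0.771, 0.636, 0.004, 0.002]
wrist_force: [0.9, 0.1, 0.3]
opening: 0.0099
```

```bash
python3 go.py .053 .024 .0075; python3 - <<'E'
from fit import *
c=read_camera('wrist'); s=read_camera('scene')
o=np.zeros((600,800,3),np.uint8); o[:480,:480]=c['img'][:,80:560]
o[:300,485:800]=cv2.resize(s['img'][165:265,315:420],None,fx=3,fy=3,interpolation=cv2.INTER_CUBIC); save(c,'w6',o)
E
```

```text
t 11.9 travel [ 0.0189 -0.0038  0.1873] turn z -0.001 local [0.0552 0.0046 0.1948] tool z [ 0.009  0.001 -1.   ] F [0.9 0.1 0.3] j [0.09 0.17 0.1  1.49 0.   1.85] open 0.0099
```

View pics/w6.png

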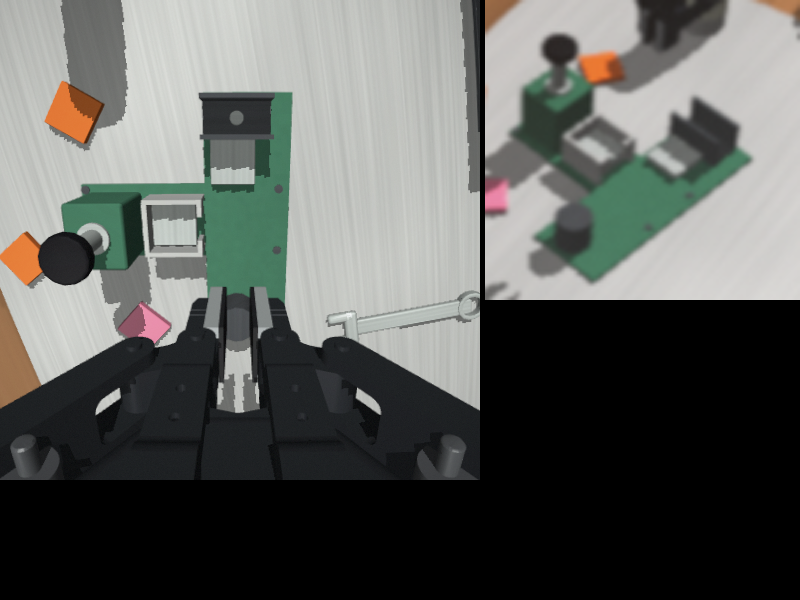

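Call:
jog_arm --targets '[{"travel": [0, 0, 0], "angular": [0, 0, 0]}, {"travel": [0, 0, 0], "angular": [0, 0, 0]}, {"travel": [0, 0, 0], "angular": [0, 0, 0]}, {"travel": [0, 0, 0], "angular": [0, 0, 0]}, {"travel": [0, 0, 0], "angular": [0, 0, 0]}]'

```text
time: 12.5
eef_pos: [0.5953, 0.1856, 0.1879]
tool_rot: [0.771, 0.636, -0.0, -0.0]
wrist_force: [0.2, -0.3, -0.7]
opening: 0.0101
```

```bash
python3 -c "from plant import *; print(sign_off())"
```

```text
the job is handed in; nothing more can be done
None
```

The job is handed in at 12.5 s. One plate was fed out and lies against the U-channel, as far as the last pictures show; the sign-off gave no verdict.

- **Press:** I pressed the plate feeder's plunger to its hard stop (29 N at knob height 80 mm) and let it back up, which put one square plate on the deck.
- **Push:** I slid the plate along the deck with the fingertips until it met the channel, where the force rose to 14 N. Then I backed off and raised the arm clear.
- **Last checks:** The final pictures show the plate flat, square to the channel and about 2–4 mm off its middle. The plunger is up and a plate is still in the magazine. The round-disc feeder and the other items were never touched.
- **Not seen or off:**
  - The channel's lip hides the plate's contact edge in the wrist view, so that fit rests on the contact force and the tool position.
  - The drop of the two remaining plates was not measured.
  - The overhead and wrist views disagreed by about 6 mm sideways on the feeder's position. I used the wrist view, and the contact point agreed with it.

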